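# Close and bolt the hinged leaf of a drill jig

## Robot

A 6-joint arm with a two-finger parallel gripper is mounted at the origin on the work surface. World frame = base frame: x ahead of the robot, y to its left, z up, the work surface at z = 0. Lengths are in m, angles in rad, forces in N, time in s.
With the tool pointing down it reaches from about 0.35 to 0.775 m from the base axis. Payload 7.3 kg.
Tool frame: the origin (TCP) lies at the very end of the fingers, on their centre line; the grasp point (between the pads) lies 19 mm behind it (robot.hold_point_z is the distance from the TCP to the grasp point, in m); z points along the fingers, y is the direction in which the jaws open and shut (so a half turn about z gives the same grasp; the last joint's range is limited). The gripper opens to 92 mm and grips with 3 to 60 N. Pads are 19 mm wide; open, the fingers measure 130 mm over their backs; the gripper's body (75 mm by 190 mm) begins 47 mm behind the grasp point.
Start: joints at [-1.248, 0.342, 1.524, -0, 1.275, -0.146], TCP at [0.237, -0.468, 0.196] pointing down, gripper open.
Joint ranges: [-2.53, 2.53], [-0.77, 2.02], [0.04, 2.7], [-1, 4.14], [0.28, 2.66], [-3.11, 3.11]. Speed limits (rad/s): [2.57, 2.57, 3.14, 3.14, 3.14, 3.14].

## Interface

Orientations are given as [roll, pitch, yaw] about the fixed x, y, z axes, in that order (R = Rz(yaw) Ry(pitch) Rx(roll)).
In Python, from cell import monitor, viewer, robot gives the robot as it stands.
- The arm moves only by the tool move_arm, never from a script. Its argument "deltas" is a list of rows, each an object of numbers: "x", "y", "z": the shift along the tool's x, y, z in m; "wx", "wy", "wz": the turn, a rotation vector about the tool's x, y, z in degrees; "hand": the opening, from 0 (shut) to 1 (fully open). In form: [{"x": .., "y": .., "z": .., "wx": .., "wy": .., "wz": .., "hand": ..}, ...]. A call has 1 to 8 rows; each row is the pose to reach, as a shift and turn from the pose commanded when the call began, along the tool's axes at that moment; what a row does not reach only later rows make up. A row lasts 1/8 s, in which the tool goes at most 62.5 mm and 10.7 degrees, less where a joint would pass 70% of its speed; a pose out of reach is approached as far as the arm can. A call with a gripper value outside its range is refused whole. The fingers move at their own pace and stop on an object; "grip_force" is the grip in N (left out, the last holds). Time passes only in rows, so rows that repeat a pose let the fingers close. It gives the time, the measured TCP pose, the force and the opening at its end, in the units of the state.
- monitor.observe(): the state, without advancing time (a new reading comes with each control period).
- viewer.read_camera(name): name is "side" or "top"; returns the picture (384x512x3 uint8, red, green, blue); there is no depth.
- viewer.camera_params(name): a dict with "camera_matrix" (3x3 intrinsics, pixels), "R" (3x3) and "t" (3): a world point X has camera coordinates R X + t. Camera axes: x right, y down, z forward; pixel columns grow to the right and rows downward; lengths in m; the calibration is good to about 2 mm. A picture is of the moment at which its call begins. camera_params takes no time and is no camera call.
- robot.hand_in(): hands the job in, once; it reports no verdict.
The state is a dict: "time": time; "qpos": joint angles; "qvel": joint speeds; "joint_efforts": joint torques, N m; "tool_pos": TCP position; "tool_rot": TCP orientation; "contact_force": force on the tool from outside, world axes, zero at the start; "torque": the same for the moment, N m; "opening": finger opening in m.
Only numpy, scipy, OpenCV 4.12 (cv2) and the standard library are available. Lean on these libraries where they do the work, as an engineer would, in place of code of your own. Each camera call takes 0.05 s, during which the arm holds its last target. There are 200 camera calls.

## Task

The drill jig on the bench stands open: draw the slide bolt on its spring-loaded leaf all the way back, press the leaf down until it lies level on its rest bar, and while holding it down slide the bolt fully home under the keeper so that the leaf stays level when you let go. Press gently: do not force the leaf onto its rest or jam the bolt against the keeper, and leave the other things on the bench alone.

Things in the scene. Friction and masses are not known exactly. Their poses are not given: they have to be found in the camera images.
- jig: Drill jig: bright steel base 260 (x) x 220 (y) x 30 mm, fixed to the bench, let into it by up to 12 mm. Origin at the centre of its underside, z up. Leaf hinge on its +x side, the leaf's free edge on its -x side, keeper on its +y side.
- leaf (a joint): Angle (rad) of the leaf, an aluminium plate 185 x 120 x 10 mm hinged along jig y at its +x end. 0 = level on its rest bar; grows as the free edge rises; a spring holds it open at its stop, 0.30. Pushing down at the bolt's tab, 160 mm from the hinge, takes about 8 N at first and 14 N (12 to 16) at level; let go unbolted, it swings open.
- hinge_axis (a point): Point on the leaf's hinge axis, mid-width, at (95, 0, 62) mm in the jig frame; axes turn with the leaf. The leaf's plate is centred on the axis (its top 5 mm above).
- bolt (a joint): Position (m) of the slide bolt on the leaf along jig +y: 0 = drawn fully back (stop), 0.028 = fully home (stop). About 2.5 N of friction; stays where left. Its flat nose (14 x 8 mm) reaches 86 mm to +y of the tab; it clears the keeper only below 0.008; further out it strikes the keeper's top when the leaf is lowered.
- tab_mid (a point): Centre of the bolt's upright steel grip tab, 12 mm thick (y) x 26 mm (x) x 34 mm tall, standing on the bolt's 40 x 40 x 8 mm carriage, whose top is 17 mm below this point. Level, it is at x -160, y -28 + bolt position, z +30 mm from hinge_axis in the jig's directions; it swings about the hinge with the leaf. Axes are the leaf's.
- keeper: Dark steel bridge fixed to the base near the leaf's free edge on the +y side, 52 (x) x 26 (y) mm, origin at the middle of its foot on the base's top. The bridge's underside is 46.8 mm, its top 56.8 mm above the origin; the level bolt passes under it with 1.8 mm to spare. More than 35 N on it counts as jamming; the bolted leaf itself bears on it with about 13 N.
- rest_bar: Dark steel bar 14 x 100 x 27 mm fixed on the base below the leaf's free edge; origin at the middle of its underside. The level leaf lies on its top. More than 20 N on it (that is, a push of over about 35 N at the tab) counts as forcing.
- parts_bin: Bystander: green steel bin 110 x 150 x 60 mm fixed to the bench, origin at the centre of its underside.
- hammer: Bystander: loose hammer lying on the bench.
- gauge_block: Bystander: loose steel block 50 x 70 x 40 mm, origin at the centre of its underside.
- grease_tin: Bystander: loose grey tin, 70 mm across, 70 mm tall, origin at the centre of its underside.

How it is judged:
By the outcome, as a careful person would: the job done as asked, in the order asked, and still so for the second after the job is handed in, with the robot touching nothing.
It also fails if it takes over 70 s, if anything falls off the work surface, if the arm or the gripper's body presses on something with over 40 N, if the wrist force passes 120 N, or if a joint passes its speed limit or range.

## Working session

There is one attempt and no reset: what is moved stays moved. The work goes in short steps, Python scripts to look and compute and a tool call to move; the robot and the scene stay as the last step left them, time stands still between calls to the robot, and variables do not carry over. Pictures are saved under pics/ and viewed, about 8 in all and at most 12, crops included, and the job is handed in when it is done.

Besides the shell and the picture viewer there is one more tool, called after "Emit:" by a JSON object that holds its "op" and its "data". move_arm: Moves the arm, as the interface text tells. Its arguments: {"type":"object","properties":{"deltas":{"type":"array","items":{"type":"object","properties":{"x":{"type":"number"},"y":{"type":"number"},"z":{"type":"number"},"wx":{"type":"number"},"wy":{"type":"number"},"wz":{"type":"number"},"hand":{"type":"number"}}}},"grip_force":{"type":"number"}},"required":["deltas"]}

```bash
mkdir -p pics; ls
python3 - <<'E'
from cell import monitor, viewer, robot
import cv2,numpy as np
for n in("side","top"):
    im=viewer.read_camera(n); cv2.imwrite(f"pics/{n}0.png",cv2.cvtColor(im,cv2.COLOR_RGB2BGR))
    p=viewer.camera_params(n); R=np.array(p["R"]);t=np.array(p["t"]); print(n,np.round(p["camera_matrix"],1).tolist(),np.round(R,3).tolist(),np.round(-R.T@t,3))
a=[cv2.resize(cv2.imread(f"pics/{n}0.png"),(800,600),interpolation=cv2.INTER_CUBIC) for n in("side","top")]
cv2.imwrite("pics/s1.png",a[0]);cv2.imwrite("pics/t1.png",a[1])
print(monitor.observe(), robot.hold_point_z)
E
```

```text
pics
side [[477.6, 0.0, 254.0], [0.0, 477.6, 198.1], [0.0, 0.0, 1.0]] [[-0.805, -0.593, 0.019], [-0.389, 0.504, -0.771], [0.447, -0.628, -0.637]] [-0.215  1.07   1.131]
top [[369.2, 0.0, 249.9], [0.0, 369.2, 187.5], [0.0, 0.0, 1.0]] [[-0.027, -1.0, 0.01], [-0.997, 0.026, -0.068], [0.068, -0.012, -0.998]] [0.448 0.018 1.363]
{'time': 0.1, 'qpos': array([-1.24802130e+00,  3.42669325e-01,  1.52488528e+00,  1.11648925e-05,
        1.27539782e+00, -1.45994442e-01]), 'qvel': array([-0.00104362, -0.00218291, -0.00256557,  0.00094392,  0.00020297,
        0.00035564]), 'joint_efforts': array([ 2.09074002e-03, -4.32001948e+01, -2.44694799e+01,  7.18557998e-02,
        5.25866705e-02, -5.46935075e-05]), 'tool_pos': array([ 0.23709083, -0.46798136,  0.19491868]), 'tool_rot': array([-3.14024890e+00, -2.08377713e-04,  4.68766069e-01]), 'contact_force': array([0.17643134, 0.16353565, 0.18523223]), 'torque': array([ 0.00138071, -0.01122445, -0.02350722]), 'opening': 0.0916916294264302} 0.0188
```

View pics/s1.png

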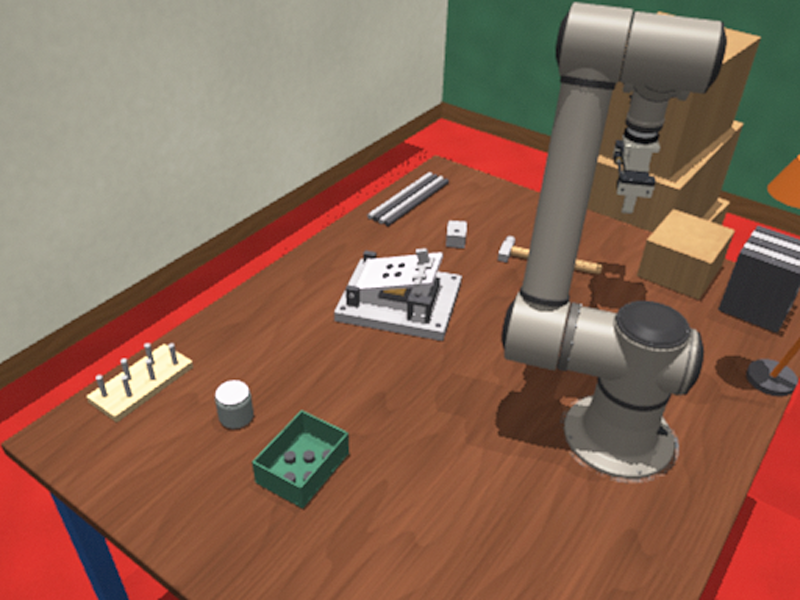

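View pics/t1.png

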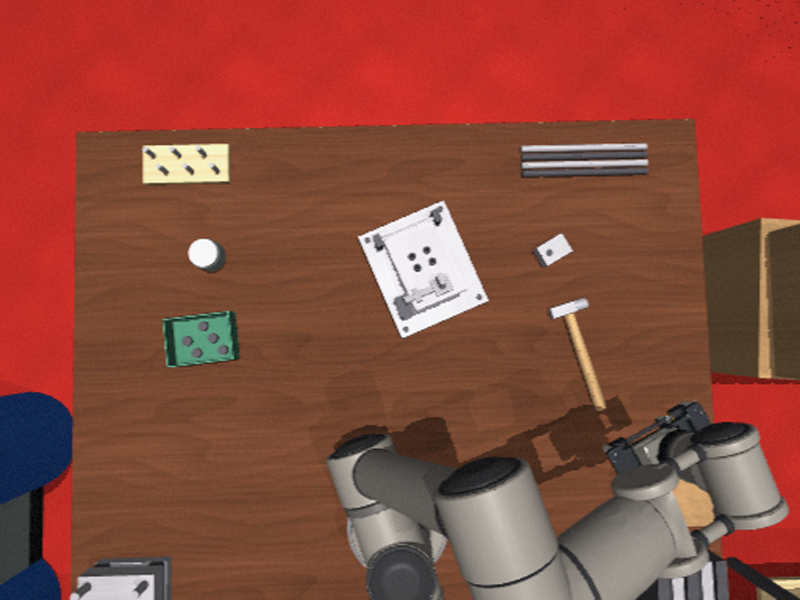

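The jig sits near top-view (425,270) with the keeper at (405,305) and the tab at (440,283). The view is clear, and no bystander is close. Next I'll enlarge the crops.

Run:
```python
import cv2,numpy as np
def crop(n,x0,y0,w,h,s):
    a=cv2.imread(f"pics/{n}0.png")[y0:y0+h,x0:x0+w]
    return cv2.resize(a,None,fx=s,fy=s,interpolation=cv2.INTER_CUBIC)
a=crop("top",224,124,96,96,6); 
b=crop("side",208,154,96,64,8)
cv2.imwrite("pics/tc.png",a);cv2.imwrite("pics/sc.png",b)
```

```text
(no output)
```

View pics/tc.png

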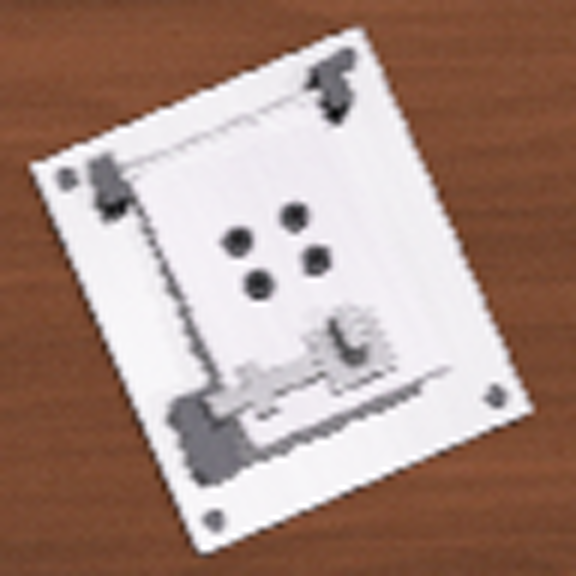

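View pics/sc.png

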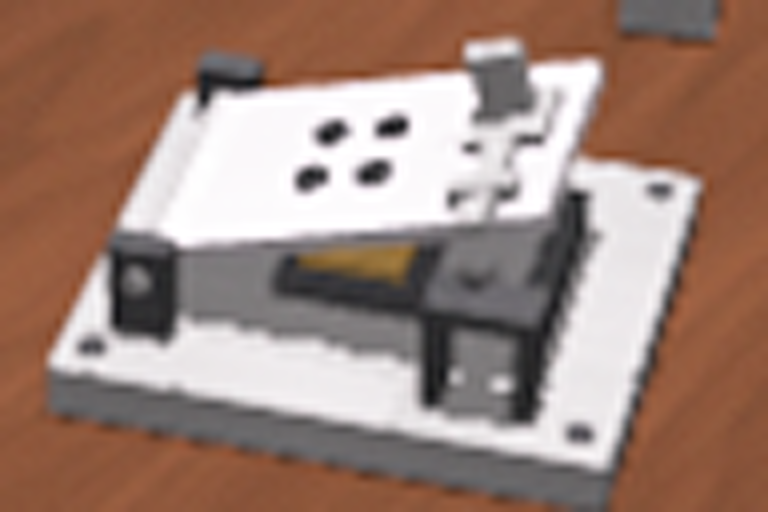

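Corners of the base top read: top crop (32,163), (362,28), (533,410), (203,553); side crop (48,372), (612,468), (700,182). The tab's top is near side crop (495,47), and the leaf's free corner on the -y side near (602,62).

```bash
cat > h.py <<'E'
from cell import monitor, viewer, robot
import cv2,numpy as np
from scipy.optimize import least_squares
from scipy.spatial.transform import Rotation as Ro
P={n:viewer.camera_params(n) for n in("side","top")}
def proj(n,X):
    p=P[n]; c=np.atleast_2d(X)@np.array(p["R"]).T+np.array(p["t"]); u=c@np.array(p["camera_matrix"]).T; return u[:,:2]/u[:,2:]
def J(q,X): # jig->world; q=x,y,yaw,ztop(of base)
    return Ro.from_euler('z',q[2]).apply(np.atleast_2d(X))+[q[0],q[1],q[3]-.03]
H=np.array([.095,0,.062])
def L(a,X): # leaf->jig
    return Ro.from_euler('y',a).apply(np.atleast_2d(X))+H
E
cat > fit.py <<'E'
from h import *
off={"top":(224,124,6),"side":(208,154,8)}
def px(n,c): o=off[n]; return (np.array(c)+.5)/o[2]-.5+o[:2]
def cr(n,p): o=off[n]; return (p-o[:2]+.5)*o[2]-.5
a,b=.13,.11
top=[[a,b,.03],[a,-b,.03],[-a,-b,.03],[-a,b,.03]]; tp=px("top",[(32,163),(362,28),(533,410),(203,553)])
sd=[[a,b,.03],[-a,b,.03],[-a,-b,.03]]; sp=px("side",[(48,372),(612,468),(700,182)])
f=lambda q:np.r_[(proj("top",J(q,top))-tp).ravel(),(proj("side",J(q,sd))-sp).ravel()]
r=least_squares(f,[.6,0,.4,.02]); q=r.x; print(np.round(q,4),np.round(r.fun,2))
np.save("q.npy",q)
for ang in(.27,.3):
  print("leaf corner side",ang,cr("side",proj("side",J(q,L(ang,[[-.185,-.06,.005],[-.185,.06,.005]])))).round(0).tolist())
  for bp in(0,.007,.014,.021,.028):
    X=J(q,L(ang,[[-.160,-.028+bp,.047],[-.16,.058+bp,.009],[-.16,-.028+bp,.03]]))
    print(bp,"side",cr("side",proj("side",X)).round(0).tolist(),"top",cr("top",proj("top",X)).round(0).tolist(),X[2].round(4))
E
python3 fit.py
```

```text
[ 0.5957 -0.0757  0.3856  0.0234] [ 0.16  0.52  0.04 -0.62  0.55  0.34  0.22  0.81 -0.55 -0.25 -0.63  0.42
 -0.25 -0.02]
leaf corner side 0.27 [[590.0, 78.0], [534.0, 231.0]]
0 side [[503.0, 44.0], [479.0, 224.0], [511.0, 76.0]] top [[379.0, 321.0], [241.0, 404.0], [379.0, 332.0]] [ 0.5588 -0.1209  0.127 ]
0.007 side [[499.0, 53.0], [475.0, 234.0], [507.0, 84.0]] top [[367.0, 326.0], [230.0, 409.0], [367.0, 337.0]] [ 0.5562 -0.1144  0.127 ]
0.014 side [[496.0, 62.0], [471.0, 243.0], [504.0, 93.0]] top [[356.0, 331.0], [218.0, 414.0], [356.0, 342.0]] [ 0.5536 -0.1079  0.127 ]
0.021 side [[492.0, 70.0], [468.0, 253.0], [501.0, 102.0]] top [[344.0, 337.0], [207.0, 419.0], [345.0, 347.0]] [ 0.5509 -0.1014  0.127 ]
0.028 side [[489.0, 79.0], [464.0, 262.0], [497.0, 110.0]] top [[332.0, 342.0], [196.0, 424.0], [333.0, 352.0]] [ 0.5483 -0.0949  0.127 ]
leaf corner side 0.3 [[587.0, 68.0], [530.0, 221.0]]
0 side [[497.0, 36.0], [475.0, 216.0], [507.0, 67.0]] top [[378.0, 316.0], [240.0, 401.0], [378.0, 327.0]] [ 0.5609 -0.1201  0.1313]
0.007 side [[494.0, 44.0], [472.0, 225.0], [503.0, 76.0]] top [[366.0, 321.0], [229.0, 406.0], [367.0, 332.0]] [ 0.5582 -0.1136  0.1313]
0.014 side [[490.0, 53.0], [468.0, 234.0], [500.0, 84.0]] top [[354.0, 326.0], [217.0, 411.0], [355.0, 337.0]] [ 0.5556 -0.1071  0.1313]
0.021 side [[487.0, 62.0], [464.0, 244.0], [496.0, 93.0]] top [[343.0, 331.0], [206.0, 416.0], [344.0, 342.0]] [ 0.553  -0.1006  0.1313]
0.028 side [[483.0, 70.0], [461.0, 253.0], [493.0, 102.0]] top [[331.0, 336.0], [195.0, 421.0], [332.0, 347.0]] [ 0.5503 -0.0941  0.1313]
```

```bash
cat > ov.py <<'E'
from h import *
def box(c,s): return np.array(c)+np.array([[i,j,k] for i in(-.5,.5) for j in(-.5,.5) for k in(-.5,.5)])*s
E=[(i,j) for i in range(8) for j in range(8) if i<j and bin(i^j).count('1')==1]
def overlay(q,ang,bp,tag,src,out,draw=True):
    ims=[]
    for n,x0,y0,w,h,s in(("top",224,124,96,96,5),("side",208,148,80,75,6.4)):
        im=cv2.imread(f"pics/{n}{src}.png")[y0:y0+h,x0:x0+w]; im=cv2.resize(im,(int(w*s),int(h*s)),interpolation=cv2.INTER_CUBIC)
        if n=="side": im=cv2.copyMakeBorder(im[:, :],0,0,0,0,0)
        o=[(box([0,0,.015],[.26,.22,.03]),(0,0,255)),
           (L(ang,box([-.0925,0,0],[.185,.12,.01])),(0,200,0)),
           (L(ang,box([-.16,-.028+bp,.03],[.026,.012,.034])),(255,0,0)),
           (L(ang,box([-.16,-.028+bp,.009],[.04,.04,.008])),(255,120,0)),
           (L(ang,box([-.16,-.028+bp+.053,.009],[.014,.066,.008])),(255,0,255)),
           (box([-.065,.079,.0818],[.052,.026,.01]),(0,255,255))]
        if draw:
         for V,c in o:
            p=(proj(n,J(q,V))-[x0,y0]+.5)*s-.5
            for i,j in E: cv2.line(im,tuple(p[i].round().astype(int).tolist()),tuple(p[j].round().astype(int).tolist()),c,1,cv2.LINE_AA)
        ims.append(im)
    m=max(i.shape[0] for i in ims); cv2.imwrite(out,np.hstack([cv2.copyMakeBorder(i,0,m-i.shape[0],0,0,0) for i in ims])[:600,:1000])
E
python3 - <<'E'
from ov import *
q=np.load("q.npy"); 
overlay(q,.3,.016,"",0,"pics/o1.png"); a=cv2.imread("pics/o1.png"); print(a.shape)
cv2.imwrite("pics/o1.png",cv2.resize(a,(800,int(a.shape[0]*800/a.shape[1])),interpolation=cv2.INTER_AREA))
E
```

```text
(480, 992, 3)
```

View pics/o1.png

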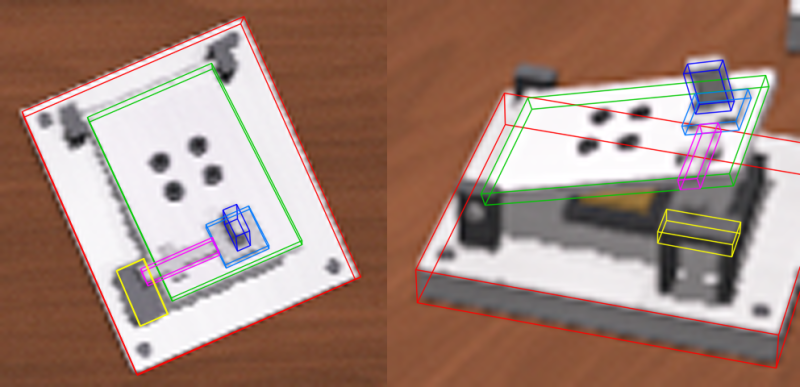

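The wireframe fits to about 3 mm: base, leaf at 0.30 and the tab box with the bolt at about 0.016 (not drawn back). The keeper estimate is slightly off in x, which doesn't matter here. I'll work out the approach with the tool aligned to the tilted leaf.

```bash
cat > go.py <<'E'
from h import *
import sys
# usage: go.py ang bolt ztip : prints tool-axis delta from current pose to the leaf-frame target
q=np.load("q.npy")
def target(a,b,z):
    return J(q,L(a,[-.16,-.028+b,z]))[0], Ro.from_euler('z',q[2])*Ro.from_euler('y',a)*Ro.from_euler('x',np.pi)
def delta(a,b,z):
    s=monitor.observe(); R0=Ro.from_euler('xyz',s["tool_rot"]); p,R=target(a,b,z)
    return (R0.inv().apply(p-s["tool_pos"])*1000).round(1),(R0.inv()*R).as_rotvec(degrees=True).round(2)
def leafpose():
    s=monitor.observe(); a=(Ro.from_euler('z',q[2]).inv()*Ro.from_euler('xyz',s["tool_rot"])*Ro.from_euler('x',-np.pi)).as_euler('xyz')
    j=Ro.from_euler('z',q[2]).inv().apply(s["tool_pos"]-[q[0],q[1],q[3]-.03])-H
    fj=Ro.from_euler('z',q[2]).inv().apply(s["contact_force"])
    print("t",round(s["time"],2),"rpy",a.round(3),"hinge-rel mm",(j*1000).round(1),"b",round((j[1]+.028)*1000,1),"F jig",fj.round(1),"open",round(s["opening"]*1000,1))
if __name__=="__main__":
    leafpose()
    if len(sys.argv)>1:
        d=delta(*map(float,sys.argv[1:])); print(d)
E
python3 go.py .3 .016 .09
```

```text
t 0.1 rpy [ 0.001 -0.     0.083] hinge-rel mm [-574.9 -228.6  139.5] b -200.6 F jig [0.2 0.1 0.2] open 91.7
(array([ 465. , -178.6,    6.6]), array([  0.64, -17.19,   4.74]))
```

Emit:
{"op": "move_arm", "data": {"deltas": [{"x": 0.06, "y": -0.02, "z": -0.02, "hand": 0.42}, {"x": 0.12, "y": -0.045, "z": -0.03, "wy": -3, "wz": 1, "hand": 0.42}, {"x": 0.18, "y": -0.07, "z": -0.03, "wy": -6, "wz": 2, "hand": 0.42}, {"x": 0.24, "y": -0.09, "z": -0.03, "wy": -9, "wz": 3, "hand": 0.42}, {"x": 0.3, "y": -0.115, "z": -0.03, "wy": -12, "wz": 4, "hand": 0.42}, {"x": 0.36, "y": -0.14, "z": -0.02, "wy": -15, "wz": 4.7, "hand": 0.42}, {"x": 0.42, "y": -0.16, "z": 0, "wx": 0.6, "wy": -17.2, "wz": 4.7, "hand": 0.42}, {"x": 0.465, "y": -0.179, "z": 0.006, "wx": 0.6, "wy": -17.2, "wz": 4.7, "hand": 0.42}], "grip_force": 20}}

```text
schema error: expected keys x, y, z, wx, wy, wz, hand
```

```bash
python3 go.py .3 .016 .09
```

```text
t 0.1 rpy [ 0.001 -0.     0.083] hinge-rel mm [-574.9 -228.6  139.5] b -200.6 F jig [0.2 0.1 0.2] open 91.7
(array([ 465. , -178.6,    6.6]), array([  0.64, -17.19,   4.74]))
```

All keys are required in every row.

Emit:
{"op": "move_arm", "data": {"deltas": [{"x": 0.06, "y": -0.02, "z": -0.02, "wx": 0, "wy": 0, "wz": 0, "hand": 0.42}, {"x": 0.12, "y": -0.045, "z": -0.03, "wx": 0, "wy": -3, "wz": 1, "hand": 0.42}, {"x": 0.18, "y": -0.07, "z": -0.03, "wx": 0, "wy": -6, "wz": 2, "hand": 0.42}, {"x": 0.24, "y": -0.09, "z": -0.03, "wx": 0, "wy": -9, "wz": 3, "hand": 0.42}, {"x": 0.3, "y": -0.115, "z": -0.03, "wx": 0, "wy": -12, "wz": 4, "hand": 0.42}, {"x": 0.36, "y": -0.14, "z": -0.02, "wx": 0, "wy": -15, "wz": 4.7, "hand": 0.42}, {"x": 0.42, "y": -0.16, "z": 0, "wx": 0.6, "wy": -17.2, "wz": 4.7, "hand": 0.42}, {"x": 0.465, "y": -0.179, "z": 0.006, "wx": 0.6, "wy": -17.2, "wz": 4.7, "hand": 0.42}], "grip_force": 20}}

```text
time: 1.1
tool_pos: [0.5683, -0.101, 0.1886]
tool_rot: [3.141, 0.303, 0.387]
contact_force: [0.4, -1.1, 0.2]
opening: 0.0387
```

```bash
python3 go.py .3 .016 .09
```

```text
t 1.1 rpy [-0.001  0.303  0.001] hinge-rel mm [-129.9  -13.1  133.3] b 14.9 F jig [-0.  -1.2  0.2] open 38.7
(array([ 3.5, -1.1, -1.1]), array([0.07, 0.16, 0.06]))
```

Emit:
{"op": "move_arm", "data": {"deltas": [{"x": 0.003, "y": -0.001, "z": 0.01, "wx": 0, "wy": 0, "wz": 0, "hand": 0.42}, {"x": 0.003, "y": -0.001, "z": 0.03, "wx": 0, "wy": 0, "wz": 0, "hand": 0.42}, {"x": 0.003, "y": -0.001, "z": 0.035, "wx": 0, "wy": 0, "wz": 0, "hand": 0.42}, {"x": 0.003, "y": -0.001, "z": 0.035, "wx": 0, "wy": 0, "wz": 0, "hand": 0.42}]}}

```text
time: 1.6
tool_pos: [0.5596, -0.1056, 0.1564]
tool_rot: [3.14, 0.301, 0.385]
contact_force: [-0.2, 0.0, 0.6]
opening: 0.0387
```

```bash
python3 go.py .3 .016 .016
python3 - <<'E'
from h import *
for n in("top","side"): cv2.imwrite(f"pics/{n}2.png",cv2.cvtColor(viewer.read_camera(n),cv2.COLOR_RGB2BGR))
a=cv2.imread("pics/top2.png")[150:210,240:300];b=cv2.imread("pics/side2.png")[135:195,235:295]
cv2.imwrite("pics/c2.png",np.hstack([cv2.resize(x,(400,400),interpolation=cv2.INTER_CUBIC) for x in(a,b)]))
E
```

```text
t 1.6 rpy [-0.002  0.301 -0.001] hinge-rel mm [-139.7  -14.1  101. ] b 13.9 F jig [-0.1  0.1  0.6] open 38.7
(array([ 3.3, -2.2, 39.2]), array([ 0.1 ,  0.04, -0.04]))
```

View pics/c2.png

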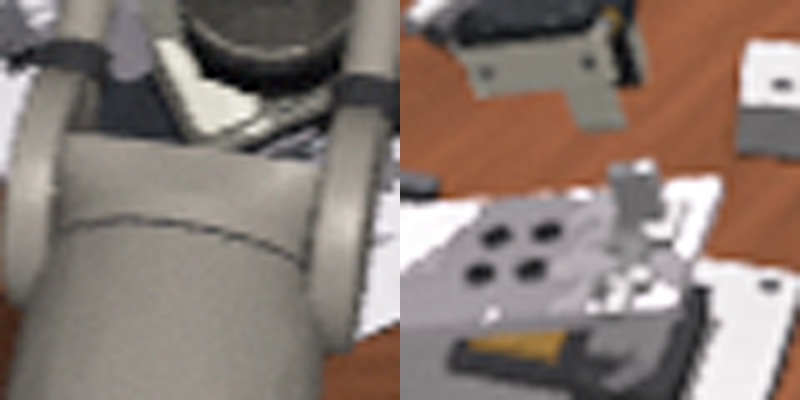

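Run:
```python
from go import *
s=monitor.observe(); R=Ro.from_euler('xyz',s["tool_rot"])
c=lambda X:((proj("side",X)-[235,135]+.5)*6.667-.5+[400,0]).round(0).tolist()
print("finger",c(s["tool_pos"]+R.apply([[x,-.0385,0] for x in(-.0095,.0095)]))) 
for b in(.01,.016,.022): print(b,c(J(q,L(.3,[[x,-.028+b+.006,z] for z in(.047,.013) for x in(-.173,-.147)]))))
```

```text
finger [[630.0, 195.0], [596.0, 198.0]]
0.01 [[650.0, 170.0], [605.0, 175.0], [666.0, 223.0], [621.0, 227.0]]
0.016 [[648.0, 177.0], [602.0, 181.0], [664.0, 229.0], [618.0, 233.0]]
0.022 [[646.0, 183.0], [600.0, 187.0], [661.0, 235.0], [616.0, 239.0]]
```

Run:
```python
from go import *
s=monitor.observe(); R=Ro.from_euler('xyz',s["tool_rot"])
x0,y0,k=205,95,7
im=cv2.resize(cv2.imread("pics/side2.png")[y0:y0+82,x0:x0+105],None,fx=k,fy=k,interpolation=cv2.INTER_CUBIC)
from ov import box,E
def dr(V,c):
    p=((proj("side",V)-[x0,y0]+.5)*k-.5).round().astype(int)
    for i,j in E: cv2.line(im,tuple(p[i].tolist()),tuple(p[j].tolist()),c,1,cv2.LINE_AA)
T=lambda V:s["tool_pos"]+R.apply(V)
dr(T(box([0,-.029,-.03],[.019,.019,.06])),(0,0,255)); dr(T(box([0,.029,-.03],[.019,.019,.06])),(255,0,0))
dr(J(q,L(.3,box([-.16,-.028+.012,.03],[.026,.012,.034]))),(0,200,0))
cv2.imwrite("pics/c3.png",im)
```

```text
(no output)
```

View pics/c3.png

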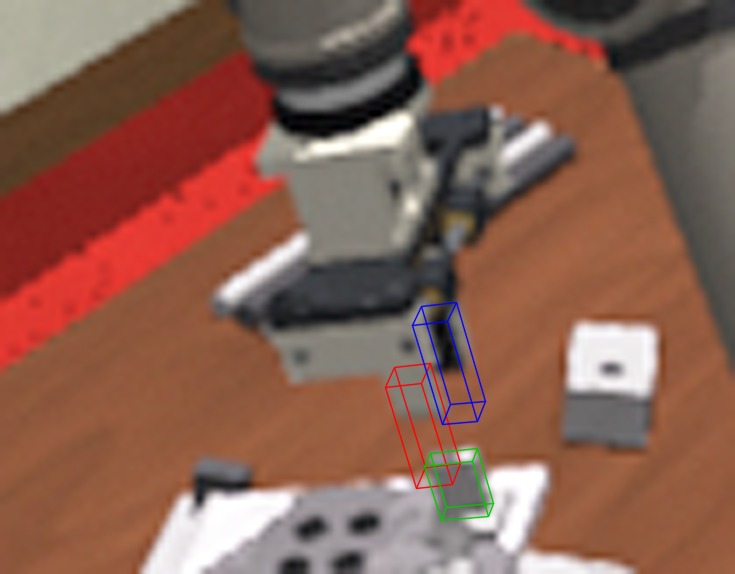

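Run:
```python
from go import *
leafpose()
a=cv2.cvtColor(viewer.read_camera("side"),cv2.COLOR_RGB2BGR); cv2.imwrite("pics/side3.png",a)
d=np.abs(a.astype(int)-cv2.imread("pics/side2.png")).max(2); print(d.max(),(d>30).sum()); leafpose(); print(monitor.observe()["qpos"].round(3))
```

```text
t 1.7 rpy [-0.003  0.299 -0.001] hinge-rel mm [-139.1  -14.3  101.7] b 13.7 F jig [ 1.  -0.6 -0.1] open 38.2
50 14
t 1.75 rpy [-0.003  0.299 -0.001] hinge-rel mm [-138.9  -14.2  101.7] b 13.8 F jig [-0.3  0.6 -0.5] open 38.8
[-0.216  0.631  1.195 -0.17   1.563  0.992]
```

Run:
```python
from go import *
from ov import box,E
p0=np.array([.2371,-.468,.195]);R0=Ro.from_euler('xyz',[-3.14025,0,.46877])
s=monitor.observe();R1=Ro.from_euler('xyz',s["tool_rot"])
out=[]
for f,p,R,g,x0,y0 in(("side0",p0,R0,.0458+.0095,375,75),("side3",s["tool_pos"],R1,.029,225,115)):
    k=8; im=cv2.resize(cv2.imread(f"pics/{f}.png")[y0:y0+70,x0:x0+50],None,fx=k,fy=k,interpolation=cv2.INTER_CUBIC)
    for y,c in((-g,(0,0,255)),(g,(255,0,0))):
        P2=((proj("side",p+R.apply(box([0,y,-.03],[.019,.019,.06])))-[x0,y0]+.5)*k-.5).round().astype(int)
        for i,j in E: cv2.line(im,tuple(P2[i].tolist()),tuple(P2[j].tolist()),c,1,cv2.LINE_AA)
    out.append(im)
cv2.imwrite("pics/c4.png",np.hstack(out))
```

```text
(no output)
```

View pics/c4.png

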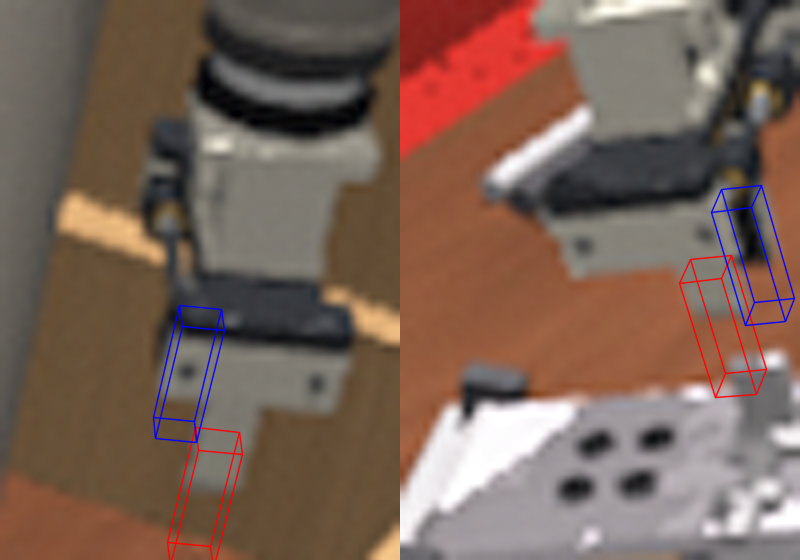

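The visible finger ends about 35 mm short of the reported TCP in both views, while its sideways position agrees. That means the drawn fingers may be shorter than the real ones, so I'll settle it by touch: go down partway and close gently.

```bash
python3 go.py .3 .012 .026; python3 -c "
from h import *
print(proj('side',[[0,0,0]]),proj('top',[[0,0,0]]))"
```

```text
t 1.75 rpy [-0.003  0.299 -0.001] hinge-rel mm [-138.9  -14.2  101.7] b 13.8 F jig [-0.3  0.6 -0.5] open 38.8
(array([ 2.7,  1.7, 30.1]), array([ 0.17, -0.06, -0.04]))
[[394.93846961 277.99582669]] [[254.5272432  337.50020664]]
```

Emit:
{"op": "move_arm", "data": {"deltas": [{"x": 0.003, "y": 0.001, "z": 0.008, "wx": 0, "wy": 0, "wz": 0, "hand": 0.42}, {"x": 0.003, "y": 0.001, "z": 0.016, "wx": 0, "wy": 0, "wz": 0, "hand": 0.42}, {"x": 0.003, "y": 0.001, "z": 0.024, "wx": 0, "wy": 0, "wz": 0, "hand": 0.42}, {"x": 0.003, "y": 0.001, "z": 0.03, "wx": 0, "wy": 0, "wz": 0, "hand": 0.42}, {"x": 0.003, "y": 0.001, "z": 0.03, "wx": 0, "wy": 0, "wz": 0, "hand": 0.42}], "grip_force": 5}}

```text
time: 2.38
tool_pos: [0.5544, -0.1082, 0.1261]
tool_rot: [3.14, 0.301, 0.386]
contact_force: [-0.0, -0.3, -0.1]
opening: 0.0388
```

```bash
python3 go.py .3 .012 .026
```

```text
t 2.38 rpy [-0.001  0.301  0.   ] hinge-rel mm [-145.5  -14.6   70.7] b 13.4 F jig [-0.1 -0.2 -0.1] open 38.8
(array([-0.1,  1.4, -1.5]), array([0.08, 0.07, 0.01]))
```

Emit:
{"op": "move_arm", "data": {"deltas": [{"x": 0, "y": 0, "z": 0, "wx": 0, "wy": 0, "wz": 0, "hand": 0.3}, {"x": 0, "y": 0, "z": 0, "wx": 0, "wy": 0, "wz": 0, "hand": 0.2}, {"x": 0, "y": 0, "z": 0, "wx": 0, "wy": 0, "wz": 0, "hand": 0.1}, {"x": 0, "y": 0, "z": 0, "wx": 0, "wy": 0, "wz": 0, "hand": 0.05}, {"x": 0, "y": 0, "z": 0, "wx": 0, "wy": 0, "wz": 0, "hand": 0.05}, {"x": 0, "y": 0, "z": 0, "wx": 0, "wy": 0, "wz": 0, "hand": 0.05}], "grip_force": 5}}

```text
time: 3.12
tool_pos: [0.5549, -0.1082, 0.1266]
tool_rot: [3.14, 0.3, 0.386]
contact_force: [-0.1, 0.2, -0.0]
opening: 0.0046
```

```bash
python3 go.py .3 .012 .026
```

```text
t 3.12 rpy [-0.002  0.3    0.   ] hinge-rel mm [-145.1  -14.7   71.2] b 13.3 F jig [-0.   0.2 -0. ] open 4.6
(array([-0.4,  1.3, -0.8]), array([0.12, 0.02, 0.01]))
```

The fingers closed to 4.6 mm on nothing, so the picture was right and the real tip is behind the reported TCP. I'll reopen and look.

Emit:
{"op": "move_arm", "data": {"deltas": [{"x": 0, "y": 0, "z": 0, "wx": 0, "wy": 0, "wz": 0, "hand": 0.42}, {"x": 0, "y": 0, "z": 0, "wx": 0, "wy": 0, "wz": 0, "hand": 0.42}, {"x": 0, "y": 0, "z": 0, "wx": 0, "wy": 0, "wz": 0, "hand": 0.42}, {"x": 0, "y": 0, "z": 0, "wx": 0, "wy": 0, "wz": 0, "hand": 0.42}]}}

```text
time: 3.62
tool_pos: [0.5549, -0.1082, 0.1266]
tool_rot: [3.139, 0.3, 0.386]
contact_force: [-0.2, -0.1, -0.3]
opening: 0.0373
```

```bash
cat > look.py <<'E'
from go import *
from ov import box,E
import sys
def look(tag,off,a,b):
    s=monitor.observe();R=Ro.from_euler('xyz',s["tool_rot"]);g=s["opening"]/2+.0095
    out=[]
    for n,x0,y0,w,h,k in(("side",228,125,57,60,7),("top",235,140,57,60,7)):
        f=cv2.cvtColor(viewer.read_camera(n),cv2.COLOR_RGB2BGR); cv2.imwrite(f"pics/{n}{tag}.png",f)
        im=cv2.resize(f[y0:y0+h,x0:x0+w],None,fx=k,fy=k,interpolation=cv2.INTER_CUBIC)
        for V,c in((s["tool_pos"]+R.apply(box([0,-g,-.02-off],[.019,.019,.04])),(0,0,255)),(s["tool_pos"]+R.apply(box([0,g,-.02-off],[.019,.019,.04])),(255,0,0)),(J(q,L(a,box([-.16,-.028+b,.03],[.026,.012,.034]))),(0,200,0))):
            P2=((proj(n,V)-[x0,y0]+.5)*k-.5).round().astype(int)
            for i,j in E: cv2.line(im,tuple(P2[i].tolist()),tuple(P2[j].tolist()),c,1,cv2.LINE_AA)
        out.append(im)
    cv2.imwrite(f"pics/look{tag}.png",np.hstack(out)); leafpose()
if __name__=="__main__": look(sys.argv[1],*map(float,sys.argv[2:]))
E
python3 look.py 5 .036 .3 .012
```

```text
t 3.73 rpy [-0.002  0.3    0.   ] hinge-rel mm [-145.1  -14.8   71.3] b 13.2 F jig [-0.2  0.4  0.5] open 38.3
```

View pics/look5.png

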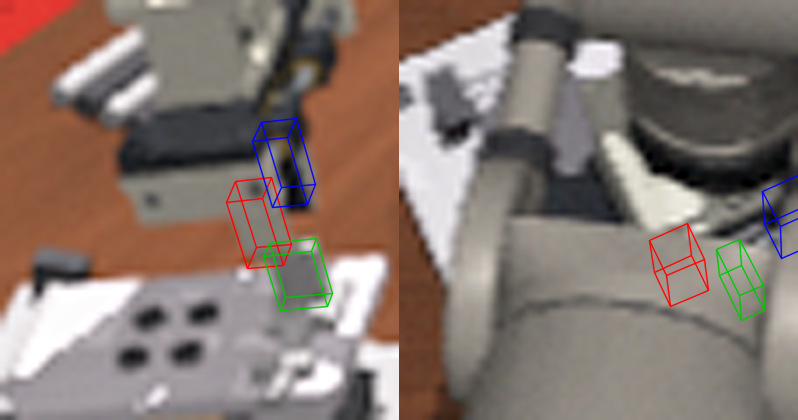

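Emit:
{"op": "move_arm", "data": {"deltas": [{"x": -0.004, "y": 0.001, "z": 0.008, "wx": 0, "wy": 0, "wz": 0, "hand": 0.42}, {"x": -0.004, "y": 0.001, "z": 0.016, "wx": 0, "wy": 0, "wz": 0, "hand": 0.42}, {"x": -0.004, "y": 0.001, "z": 0.024, "wx": 0, "wy": 0, "wz": 0, "hand": 0.42}, {"x": -0.004, "y": 0.001, "z": 0.03, "wx": 0, "wy": 0, "wz": 0, "hand": 0.42}, {"x": -0.004, "y": 0.001, "z": 0.035, "wx": 0, "wy": 0, "wz": 0, "hand": 0.42}, {"x": -0.004, "y": 0.001, "z": 0.038, "wx": 0, "wy": 0, "wz": 0, "hand": 0.42}, {"x": -0.004, "y": 0.001, "z": 0.04, "wx": 0, "wy": 0, "wz": 0, "hand": 0.42}, {"x": -0.004, "y": 0.001, "z": 0.04, "wx": 0, "wy": 0, "wz": 0, "hand": 0.42}]}}

```text
time: 4.72
tool_pos: [0.5413, -0.1149, 0.091]
tool_rot: [3.139, 0.299, 0.386]
contact_force: [0.4, 1.8, 9.5]
opening: 0.0388
```

Emit:
{"op": "move_arm", "data": {"deltas": [{"x": 0, "y": 0, "z": 0, "wx": 0, "wy": 0, "wz": 0, "hand": 0.3}, {"x": 0, "y": 0, "z": 0, "wx": 0, "wy": 0, "wz": 0, "hand": 0.2}, {"x": 0, "y": 0, "z": 0, "wx": 0, "wy": 0, "wz": 0, "hand": 0.1}, {"x": 0, "y": 0, "z": 0, "wx": 0, "wy": 0, "wz": 0, "hand": 0.05}, {"x": 0, "y": 0, "z": 0, "wx": 0, "wy": 0, "wz": 0, "hand": 0.05}], "grip_force": 5}}

```text
time: 5.35
tool_pos: [0.5418, -0.116, 0.0911]
tool_rot: [3.136, 0.298, 0.385]
contact_force: [0.2, -2.2, 6.7]
opening: 0.0135
```

```bash
python3 go.py .3 .012 -.02
```

```text
t 5.35 rpy [-0.005  0.298 -0.001] hinge-rel mm [-160.1  -17.    35.7] b 11.0 F jig [-0.7 -2.2  6.7] open 13.5
(array([ 3.5, -1.1,  6.8]), array([ 0.28, -0.1 , -0.04]))
```

The tab is held (opening 13.5 mm), with the fingertips just on the carriage at about 7 N. The real tip is about 26 mm behind the reported TCP. Now I'll grip firmly and draw the bolt back (tool +y).

Emit:
{"op": "move_arm", "data": {"deltas": [{"x": 0, "y": 0, "z": -0.001, "wx": 0, "wy": 0, "wz": 0, "hand": 0.0}, {"x": 0, "y": 0, "z": -0.001, "wx": 0, "wy": 0, "wz": 0, "hand": 0.0}, {"x": 0, "y": 0.002, "z": -0.001, "wx": 0, "wy": 0, "wz": 0, "hand": 0.0}, {"x": 0, "y": 0.004, "z": -0.001, "wx": 0, "wy": 0, "wz": 0, "hand": 0.0}, {"x": 0, "y": 0.006, "z": -0.001, "wx": 0, "wy": 0, "wz": 0, "hand": 0.0}, {"x": 0, "y": 0.007, "z": -0.001, "wx": 0, "wy": 0, "wz": 0, "hand": 0.0}, {"x": 0, "y": 0.008, "z": -0.001, "wx": 0, "wy": 0, "wz": 0, "hand": 0.0}], "grip_force": 25}}

```text
time: 6.22
tool_pos: [0.544, -0.1215, 0.0911]
tool_rot: [3.141, 0.3, 0.386]
contact_force: [-0.5, 2.0, 6.1]
opening: 0.0119
```

```bash
python3 go.py
```

```text
t 6.22 rpy [-0.001  0.3    0.001] hinge-rel mm [-160.2  -22.9   35.7] b 5.1 F jig [0.3 2.  6.1] open 11.9
```

Emit:
{"op": "move_arm", "data": {"deltas": [{"x": 0, "y": 0.002, "z": 0, "wx": 0, "wy": 0, "wz": 0, "hand": 0.0}, {"x": 0, "y": 0.003, "z": 0, "wx": 0, "wy": 0, "wz": 0, "hand": 0.0}, {"x": 0, "y": 0.004, "z": 0, "wx": 0, "wy": 0, "wz": 0, "hand": 0.0}]}}

```text
time: 6.6
tool_pos: [0.5452, -0.1245, 0.0911]
tool_rot: [-3.141, 0.3, 0.386]
contact_force: [-2.5, 7.1, 8.0]
opening: 0.0119
```

Emit:
{"op": "move_arm", "data": {"deltas": [{"x": 0, "y": 0.001, "z": 0, "wx": 0, "wy": 0, "wz": 0, "hand": 0.0}, {"x": 0, "y": 0.002, "z": 0, "wx": 0, "wy": 0, "wz": 0, "hand": 0.0}]}}

```text
time: 6.85
tool_pos: [0.5452, -0.1245, 0.0911]
tool_rot: [-3.138, 0.301, 0.387]
contact_force: [-5.5, 12.9, 10.0]
opening: 0.0117
```

Emit:
{"op": "move_arm", "data": {"deltas": [{"x": 0, "y": 0.001, "z": 0, "wx": 0, "wy": 0, "wz": 0, "hand": 0.0}, {"x": 0, "y": 0.002, "z": 0, "wx": 0, "wy": 0, "wz": 0, "hand": 0.0}]}}

```text
time: 7.1
tool_pos: [0.5451, -0.1246, 0.091]
tool_rot: [-3.134, 0.302, 0.388]
contact_force: [-7.5, 19.3, 11.8]
opening: 0.0119
```

```bash
python3 go.py
```

```text
t 7.1 rpy [0.007 0.302 0.003] hinge-rel mm [-160.3  -26.2   35.6] b 1.8 F jig [ 0.4 20.7 11.8] open 11.9
```

The bolt is on its back stop: position has stopped changing at b≈1.8 mm reported while the force rises to 20 N. I'll ease off the overtravel and swing the leaf down about its hinge.

Emit:
{"op": "move_arm", "data": {"deltas": [{"x": 0, "y": -0.002, "z": 0, "wx": 0, "wy": 0, "wz": 0, "hand": 0.0}, {"x": 0, "y": -0.0035, "z": 0, "wx": 0, "wy": 0, "wz": 0, "hand": 0.0}, {"x": 0.0009, "y": -0.0035, "z": 0.0082, "wx": 0, "wy": 2.87, "wz": 0, "hand": 0.0}, {"x": 0.0022, "y": -0.0035, "z": 0.0163, "wx": 0, "wy": 5.73, "wz": 0, "hand": 0.0}, {"x": 0.0039, "y": -0.0035, "z": 0.0243, "wx": 0, "wy": 8.6, "wz": 0, "hand": 0.0}, {"x": 0.0059, "y": -0.0035, "z": 0.0322, "wx": 0, "wy": 11.46, "wz": 0, "hand": 0.0}, {"x": 0.0059, "y": -0.0035, "z": 0.0322, "wx": 0, "wy": 11.46, "wz": 0, "hand": 0.0}]}}

```text
time: 7.98
tool_pos: [0.5425, -0.1256, 0.0588]
tool_rot: [-3.141, 0.097, 0.386]
contact_force: [0.7, 9.8, 10.3]
opening: 0.012
```

```bash
cat >> go.py <<'E'
    s=monitor.observe(); pl=Ro.from_euler('z',q[2]).inv().apply(s["tool_pos"]-[q[0],q[1],q[3]-.03])-H
    r=np.hypot(pl[0],pl[2]); print("leaf angle est",round(np.arctan2(pl[2],-pl[0])-np.arctan2(-.0134,.1636),4),"radius",round(r*1000,1))
E
python3 go.py
```

```text
t 7.97 rpy [ 0.001  0.097 -0.   ] hinge-rel mm [-163.   -26.2    3.4] b 1.8 F jig [ 4.3  8.9 10.3] open 12.0
leaf angle est 0.1029 radius 163.1
```

Emit:
{"op": "move_arm", "data": {"deltas": [{"x": 0.0004, "y": 0, "z": 0.0041, "wx": 0, "wy": 1.43, "wz": 0, "hand": 0.0}, {"x": 0.0009, "y": 0, "z": 0.0082, "wx": 0, "wy": 2.87, "wz": 0, "hand": 0.0}, {"x": 0.0014, "y": 0, "z": 0.0115, "wx": 0, "wy": 4.0, "wz": 0, "hand": 0.0}, {"x": 0.0016, "y": 0, "z": 0.013, "wx": 0, "wy": 4.58, "wz": 0, "hand": 0.0}, {"x": 0.0016, "y": 0, "z": 0.013, "wx": 0, "wy": 4.58, "wz": 0, "hand": 0.0}]}}

```text
time: 8.6
tool_pos: [0.5431, -0.1253, 0.046]
tool_rot: [-3.141, 0.017, 0.386]
contact_force: [1.6, 9.8, 11.2]
opening: 0.012
```

```bash
python3 go.py
```

```text
t 8.6 rpy [0.001 0.017 0.001] hinge-rel mm [-162.4  -26.2   -9.4] b 1.8 F jig [ 5.2  8.5 11.2] open 12.0
leaf angle est 0.0241 radius 162.7
```

Emit:
{"op": "move_arm", "data": {"deltas": [{"x": 0, "y": 0, "z": 0.001, "wx": 0, "wy": 0.35, "wz": 0, "hand": 0.0}, {"x": 0, "y": 0, "z": 0.002, "wx": 0, "wy": 0.7, "wz": 0, "hand": 0.0}, {"x": 0, "y": 0, "z": 0.002, "wx": 0, "wy": 0.7, "wz": 0, "hand": 0.0}]}}

```text
time: 8.98
tool_pos: [0.5433, -0.1253, 0.0441]
tool_rot: [-3.141, 0.005, 0.386]
contact_force: [2.4, 10.3, 12.0]
opening: 0.0119
```

Emit:
{"op": "move_arm", "data": {"deltas": [{"x": 0, "y": 0, "z": 0.001, "wx": 0, "wy": 0.3, "wz": 0, "hand": 0.0}, {"x": 0, "y": 0, "z": 0.001, "wx": 0, "wy": 0.3, "wz": 0, "hand": 0.0}]}}

```text
time: 9.22
tool_pos: [0.5434, -0.1252, 0.0431]
tool_rot: [-3.141, -0.001, 0.386]
contact_force: [1.9, 11.6, 11.4]
opening: 0.012
```

Emit:
{"op": "move_arm", "data": {"deltas": [{"x": 0, "y": 0, "z": 0.001, "wx": 0, "wy": 0, "wz": 0, "hand": 0.0}, {"x": 0, "y": 0, "z": 0.001, "wx": 0, "wy": 0, "wz": 0, "hand": 0.0}]}}

```text
time: 9.48
tool_pos: [0.5434, -0.1253, 0.0424]
tool_rot: [-3.141, -0.001, 0.386]
contact_force: [-0.1, 11.1, 13.1]
opening: 0.0119
```

```bash
python3 go.py
```

```text
t 9.47 rpy [ 0.    -0.001  0.001] hinge-rel mm [-162.2  -26.3  -13. ] b 1.7 F jig [ 4.1 10.3 13.1] open 11.9
leaf angle est 0.002 radius 162.7
```

Emit:
{"op": "move_arm", "data": {"deltas": [{"x": 0, "y": 0, "z": 0.001, "wx": 0, "wy": 0, "wz": 0, "hand": 0.0}, {"x": 0, "y": 0, "z": 0.001, "wx": 0, "wy": 0, "wz": 0, "hand": 0.0}]}}

```text
time: 9.72
tool_pos: [0.5434, -0.1253, 0.0423]
tool_rot: [3.142, -0.001, 0.386]
contact_force: [-3.3, 12.0, 20.4]
opening: 0.012
```

Emit:
{"op": "move_arm", "data": {"deltas": [{"x": 0, "y": 0, "z": 0.001, "wx": 0, "wy": 0, "wz": 0, "hand": 0.0}, {"x": 0, "y": 0, "z": 0.001, "wx": 0, "wy": 0, "wz": 0, "hand": 0.0}]}}

```text
time: 9.98
tool_pos: [0.5434, -0.1253, 0.0422]
tool_rot: [3.141, -0.001, 0.386]
contact_force: [-5.2, 13.6, 26.8]
opening: 0.012
```

```bash
python3 go.py
```

```text
t 9.97 rpy [-0.    -0.001  0.001] hinge-rel mm [-162.1  -26.3  -13.1] b 1.7 F jig [ 0.3 14.5 26.8] open 12.0
leaf angle est 0.0008 radius 162.6
```

The leaf is level on its rest: it has stopped moving, the estimated angle is about 0.001, and the force rose from 13 to 27 N. I'll ease the push slightly and start sliding the bolt home.

Emit:
{"op": "move_arm", "data": {"deltas": [{"x": 0, "y": -0.0015, "z": -0.0007, "wx": 0, "wy": 0, "wz": 0, "hand": 0.0}, {"x": 0, "y": -0.003, "z": -0.0007, "wx": 0, "wy": 0, "wz": 0, "hand": 0.0}, {"x": 0, "y": -0.0045, "z": -0.0007, "wx": 0, "wy": 0, "wz": 0, "hand": 0.0}, {"x": 0, "y": -0.006, "z": -0.0007, "wx": 0, "wy": 0, "wz": 0, "hand": 0.0}, {"x": 0, "y": -0.0075, "z": -0.0007, "wx": 0, "wy": 0, "wz": 0, "hand": 0.0}, {"x": 0, "y": -0.009, "z": -0.0007, "wx": 0, "wy": 0, "wz": 0, "hand": 0.0}]}}

```text
time: 10.72
tool_pos: [0.5416, -0.1207, 0.0423]
tool_rot: [3.135, -0.002, 0.386]
contact_force: [0.7, -2.6, 16.5]
opening: 0.0118
```

```bash
python3 go.py
```

```text
t 10.72 rpy [-0.007 -0.002  0.   ] hinge-rel mm [-162.   -21.3  -13. ] b 6.7 F jig [-0.4 -2.7 16.5] open 11.8
leaf angle est 0.0014 radius 162.6
```

Emit:
{"op": "move_arm", "data": {"deltas": [{"x": 0, "y": 0, "z": 0.0008, "wx": 0, "wy": 0, "wz": 0, "hand": 0.0}, {"x": 0, "y": -0.002, "z": 0.0008, "wx": 0, "wy": 0, "wz": 0, "hand": 0.0}, {"x": 0, "y": -0.0035, "z": 0.0008, "wx": 0, "wy": 0, "wz": 0, "hand": 0.0}, {"x": 0, "y": -0.005, "z": 0.0008, "wx": 0, "wy": 0, "wz": 0, "hand": 0.0}, {"x": 0, "y": -0.0065, "z": 0.0008, "wx": 0, "wy": 0, "wz": 0, "hand": 0.0}]}}

```text
time: 11.35
tool_pos: [0.5394, -0.115, 0.0423]
tool_rot: [3.134, -0.003, 0.386]
contact_force: [-0.5, -3.0, 22.1]
opening: 0.0118
```

```bash
python3 go.py
```

```text
t 11.35 rpy [-0.007 -0.003  0.001] hinge-rel mm [-162.   -15.2  -13.1] b 12.8 F jig [-1.6 -2.6 22.1] open 11.8
leaf angle est 0.0011 radius 162.5
```

The bolt is past the keeper's edge with only friction (2.6 N). Continuing towards home.

Emit:
{"op": "move_arm", "data": {"deltas": [{"x": 0, "y": -0.002, "z": 0, "wx": 0, "wy": 0, "wz": 0, "hand": 0.0}, {"x": 0, "y": -0.004, "z": 0, "wx": 0, "wy": 0, "wz": 0, "hand": 0.0}, {"x": 0, "y": -0.006, "z": 0, "wx": 0, "wy": 0, "wz": 0, "hand": 0.0}, {"x": 0, "y": -0.008, "z": 0, "wx": 0, "wy": 0, "wz": 0, "hand": 0.0}, {"x": 0, "y": -0.01, "z": 0, "wx": 0, "wy": 0, "wz": 0, "hand": 0.0}, {"x": 0, "y": -0.012, "z": 0, "wx": 0, "wy": 0, "wz": 0, "hand": 0.0}, {"x": 0, "y": -0.013, "z": 0, "wx": 0, "wy": 0, "wz": 0, "hand": 0.0}]}}

```text
time: 12.22
tool_pos: [0.5345, -0.1029, 0.0423]
tool_rot: [3.134, -0.003, 0.386]
contact_force: [-1.6, -4.2, 22.3]
opening: 0.0121
```

```bash
python3 go.py
```

```text
t 12.22 rpy [-0.007 -0.003  0.001] hinge-rel mm [-161.9   -2.2  -13.1] b 25.8 F jig [-3.1 -3.3 22.3] open 12.1
leaf angle est 0.001 radius 162.5
```

Emit:
{"op": "move_arm", "data": {"deltas": [{"x": 0, "y": -0.0015, "z": 0, "wx": 0, "wy": 0, "wz": 0, "hand": 0.0}, {"x": 0, "y": -0.003, "z": 0, "wx": 0, "wy": 0, "wz": 0, "hand": 0.0}, {"x": 0, "y": -0.004, "z": 0, "wx": 0, "wy": 0, "wz": 0, "hand": 0.0}, {"x": 0, "y": -0.004, "z": 0, "wx": 0, "wy": 0, "wz": 0, "hand": 0.0}]}}

```text
time: 12.72
tool_pos: [0.5331, -0.0993, 0.0423]
tool_rot: [3.134, -0.003, 0.386]
contact_force: [-1.8, -4.4, 23.0]
opening: 0.0118
```

Emit:
{"op": "move_arm", "data": {"deltas": [{"x": 0, "y": -0.001, "z": 0, "wx": 0, "wy": 0, "wz": 0, "hand": 0.0}, {"x": 0, "y": -0.002, "z": 0, "wx": 0, "wy": 0, "wz": 0, "hand": 0.0}]}}

```text
time: 12.98
tool_pos: [0.5331, -0.0992, 0.0423]
tool_rot: [3.131, -0.003, 0.386]
contact_force: [2.0, -12.5, 19.6]
opening: 0.0118
```

```bash
python3 go.py
```

```text
t 12.97 rpy [-0.011 -0.003  0.001] hinge-rel mm [-161.9    1.8  -13. ] b 29.8 F jig [ -2.9 -12.4  19.6] open 11.8
leaf angle est 0.0013 radius 162.4
```

Home: the travel is 28.0 mm stop to stop, with 12 N against the stop. Next I'll relax, open and retreat.

Emit:
{"op": "move_arm", "data": {"deltas": [{"x": 0, "y": 0.001, "z": 0, "wx": 0, "wy": 0, "wz": 0, "hand": 0.0}, {"x": 0, "y": 0.002, "z": -0.001, "wx": 0, "wy": 0, "wz": 0, "hand": 0.0}, {"x": 0, "y": 0.002, "z": -0.003, "wx": 0, "wy": 0, "wz": 0, "hand": 0.0}, {"x": 0, "y": 0.002, "z": -0.004, "wx": 0, "wy": 0, "wz": 0, "hand": 0.0}, {"x": 0, "y": 0.002, "z": -0.005, "wx": 0, "wy": 0, "wz": 0, "hand": 0.0}]}}

```text
time: 13.6
tool_pos: [0.5331, -0.0991, 0.0449]
tool_rot: [3.135, -0.002, 0.386]
contact_force: [7.9, -4.7, -3.8]
opening: 0.0115
```

```bash
python3 go.py
```

```text
t 13.6 rpy [-0.007 -0.002  0.001] hinge-rel mm [-161.8    1.9  -10.5] b 29.9 F jig [ 5.6 -7.3 -3.8] open 11.5
leaf angle est 0.0169 radius 162.1
```

Emit:
{"op": "move_arm", "data": {"deltas": [{"x": 0, "y": 0, "z": 0.001, "wx": 0, "wy": 0, "wz": 0, "hand": 0.0}, {"x": 0, "y": 0, "z": 0.001, "wx": 0, "wy": 0, "wz": 0, "hand": 0.2}, {"x": 0, "y": 0, "z": 0.001, "wx": 0, "wy": 0, "wz": 0, "hand": 0.36}, {"x": 0, "y": 0, "z": 0.001, "wx": 0, "wy": 0, "wz": 0, "hand": 0.36}, {"x": 0, "y": 0, "z": 0.001, "wx": 0, "wy": 0, "wz": 0, "hand": 0.36}]}}

```text
time: 14.22
tool_pos: [0.532, -0.0986, 0.0444]
tool_rot: [3.136, -0.001, 0.387]
contact_force: [1.3, -2.4, 10.0]
opening: 0.0329
```

```bash
python3 go.py
```

```text
t 14.22 rpy [-0.005 -0.001  0.001] hinge-rel mm [-162.6    2.7  -10.9] b 30.7 F jig [ 0.3 -2.8 10. ] open 32.9
leaf angle est 0.0145 radius 163.0
```

Emit:
{"op": "move_arm", "data": {"deltas": [{"x": 0, "y": 0, "z": -0.006, "wx": 0, "wy": 0, "wz": 0, "hand": 0.36}, {"x": 0, "y": 0, "z": -0.015, "wx": 0, "wy": 0, "wz": 0, "hand": 0.36}, {"x": 0, "y": 0, "z": -0.04, "wx": 0, "wy": 0, "wz": 0, "hand": 0.36}, {"x": 0, "y": 0, "z": -0.08, "wx": 0, "wy": 0, "wz": 0, "hand": 0.36}, {"x": 0, "y": 0, "z": -0.13, "wx": 0, "wy": 0, "wz": 0, "hand": 0.36}, {"x": -0.05, "y": 0.02, "z": -0.15, "wx": 0, "wy": 0, "wz": 0, "hand": 0.36}, {"x": -0.1, "y": 0.05, "z": -0.15, "wx": 0, "wy": 0, "wz": 0, "hand": 0.36}, {"x": -0.12, "y": 0.1, "z": -0.15, "wx": 0, "wy": 0, "wz": 0, "hand": 0.36}]}}

```text
time: 15.22
tool_pos: [0.455, -0.2354, 0.1943]
tool_rot: [3.14, 0.003, 0.387]
contact_force: [1.3, -0.1, 0.2]
opening: 0.0327
```

Emit:
{"op": "move_arm", "data": {"deltas": [{"x": -0.03, "y": 0.05, "z": 0, "wx": 0, "wy": 0, "wz": 0, "hand": 0.36}, {"x": -0.06, "y": 0.1, "z": 0, "wx": 0, "wy": 0, "wz": 0, "hand": 0.36}, {"x": -0.09, "y": 0.14, "z": 0, "wx": 0, "wy": 0, "wz": 0, "hand": 0.36}, {"x": -0.09, "y": 0.14, "z": 0, "wx": 0, "wy": 0, "wz": 0, "hand": 0.36}, {"x": -0.09, "y": 0.14, "z": 0, "wx": 0, "wy": 0, "wz": 0, "hand": 0.36}]}}

```text
time: 15.85
tool_pos: [0.4263, -0.3981, 0.1936]
tool_rot: [3.141, 0.003, 0.386]
contact_force: [-0.3, -0.4, -0.1]
opening: 0.033
```

Run:
```python
from ov import *
for n in("top","side"): cv2.imwrite(f"pics/{n}9.png",cv2.cvtColor(viewer.read_camera(n),cv2.COLOR_RGB2BGR))
q=np.load("q.npy"); overlay(q,.005,.028,"",9,"pics/o9.png"); a=cv2.imread("pics/o9.png")
cv2.imwrite("pics/o9.png",cv2.resize(a,(800,387),interpolation=cv2.INTER_AREA)); print(monitor.observe()["contact_force"])
```

```text
[-0.07309814 -0.08065832  0.47208914]
```

View pics/o9.png

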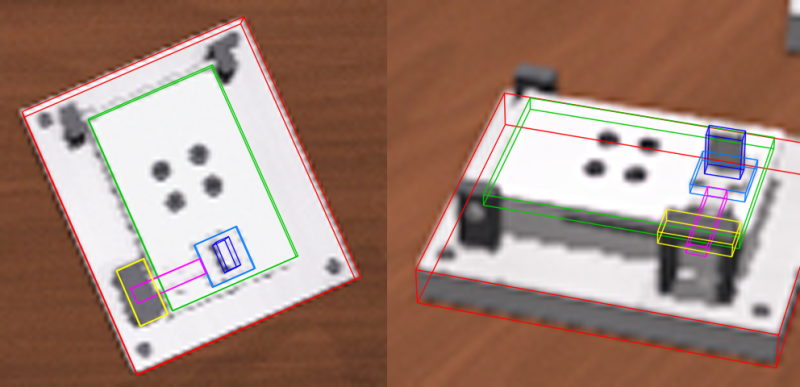

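The picture shows the leaf level and matching the level wireframe. The tab is at the home position, around (228,253) in the top view and (725,152) in the side view, and the nose runs under the keeper.

```bash
python3 -c "
from cell import robot
print(robot.hand_in())"
```

```text
the job is handed in; nothing more can be done
None
```

The leaf is bolted down level, and I handed the job in at about 16 s of the 70 s allowed. I drew the bolt to its back stop, swung the leaf down about its hinge until it lay on the rest bar, slid the bolt home and let go.

- **Bolt:** it travelled 28.0 mm, stop to stop. Passing under the keeper took only about 3 N of friction, with 12 N against the end stop.
- **Pressing force:** the most I read while the leaf was going down was about 27 N at the tab, under the 35 N limit. It was 16–23 N while the bolt slid.
- **Last look:** after release, both camera views matched the model of a level leaf with the bolt home. The arm was clear and read no contact force.

**What disagreed:**
- **Tool tip:** the reported tool position lies about 26 mm beyond the real fingertips by touch; the pictures suggested about 35 mm. My first attempt to grip closed on air because of it. I then found the carriage by touch and worked from there.
- **Leaf rise on release:** as I eased the push, still gripping, the tab rose about 2.5 mm, more than the stated 1.8 mm keeper clearance. The leaf was then bearing on the keeper, and the arm was lifting slightly (about 4 N).
- **Position error:** the jig position I measured was off by about 2–3 mm.

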